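Seat a steel roller in V-blocks, home it on the gauge and clamp it

TASK

Take the steel roller from its wooden rest and lower it gently into the two V-blocks of the measuring fixture, clear of the clamp bridge, so that it lies centred in both. Then slide it along the Vs under the bridge until the sprung gauge pin is pushed fully home, press the clamp down firmly onto the roller, and leave it clamped there. Use only light forces, never as much as 30 N, and leave the timer, the beaker and the blue slide case where they are.

Things in the scene. Friction and masses are not known exactly. Their poses are not given: they have to be found in the camera images.
- roller: Plain steel roller, a cylinder 28 mm in diameter and 180 mm long, about 0.3 kg. Origin at its centre; x axis along its length (both ends alike; it may roll about x). At first it lies on the wooden rest, its axis 40 mm above the worktop, free to grasp across its middle.
- rest: Fixed wooden rest, 150 x 76 x 42 mm, with two V supports (each 14 mm thick, centred 63 mm either side of the middle; 112 mm free between them, above an 8 mm base board). Origin under its centre on the worktop; x along the roller that lies on it.
- fixture: Fixed measuring fixture; aluminium base plate 8 mm thick, x = -105 to 145, y = -42 to 42 mm. Origin on the worktop; x along the V axis toward the gauge head, z up. Dark steel V-blocks at x = -88 to -72 and -14 to 36 mm; between them is room for fingers down to the plate. At x = 52 to 66 mm stands the clamp bridge (posts at y = +-34, beam z = 68 to 86 mm), beyond it the gauge head.
- v_axis (a point): Point on the V axis over the middle of the gap between the V-blocks (fixture x = -46, y = 0, z = 40 mm). Vs are 90 degrees, bottom at z = 20, mouth 44 mm wide at z = 42 mm. The seated roller's axis is at y = 0, z = 40 mm. Lowered with its centre here, its leading end is 8 mm short of the bridge, under which it must then be slid.
- gauge_pin (a joint): Brass pin, 8 mm thick, on the V axis in the steel gauge head's face; m pressed in: 0 = 8 mm proud, 0.008 = flush, the roller's end on the face. Spring under 0.6 N, weaker than the roller's 1.5 to 4 N friction in the Vs. The head is locked with its face somewhere from fixture x = 74 to 88 mm: not reported, to be felt. The homed roller's free end stands 4 to 18 mm out of the outer V-block.
- clamp: Push-down clamp in the bridge: 12 mm rubber pad below, black round cap, 28 mm wide, on top. Origin at the centre of the pad's underside (fixture x = 59, y = 0), 54 mm above the worktop when it bears on the seated roller, 61 to 64 mm at first. Slides straight down against about 2.5 N of friction and stays where left. Press until it bears on the roller with more than 5 N (about 8 N on the cap).
- clamp_cap (a point): Centre of the top of the clamp's cap, 58 mm above the pad's underside: the place to press straight down.
- timer: Bystander: small white kitchen timer lying flat, 66 x 62 x 20 mm, origin under its centre.
- beaker: Bystander: small clear beaker, 45 x 53 x 58 mm, origin under its centre.
- slide_case: Bystander: flat blue case, 90 x 98 x 31 mm, origin under its centre.

How it is judged (in metres and radians):
On the way, in this order (a step that is already met when the one before it is completed fails the run):
1. the roller lies seated and centred in both V-blocks, the gauge pin still out (y of roller in the frame of fixture between -0.0015 and 0.0015 m and z of roller in the frame of fixture between 0.038 and 0.0415 m and angle between the x axis of roller and the x axis of fixture, either way round below 0.025 rad and value of joint gauge_pin below 0.002 m), for 0.2 s.
2. the seated roller has pushed the gauge pin home (y of roller in the frame of fixture between -0.0015 and 0.0015 m and z of roller in the frame of fixture between 0.038 and 0.0415 m and angle between the x axis of roller and the x axis of fixture, either way round below 0.025 rad and value of joint gauge_pin above 0.007 m), for 0.2 s.
3. the clamp is pressed onto the homed roller with more than 5 N (value of joint gauge_pin above 0.0068 m and contact force between clamp and roller above 5 N), for 0.2 s.
At the end, for the whole second after the job is handed in: The roller lies at rest in both V-blocks, its axis within 1.5 mm of the V axis sideways, 38 to 41.5 mm above the worktop and within 0.025 rad of the V's direction; the gauge pin is pressed in at least 6.8 of its 8 mm; the clamp's pad bears on the roller (more than 0.15 N) (y of roller in the frame of fixture between -0.0015 and 0.0015 m and z of roller in the frame of fixture between 0.038 and 0.0415 m and angle between the x axis of roller and the x axis of fixture, either way round below 0.025 rad and value of joint gauge_pin above 0.0068 m and contact force between clamp and roller above 0.15 N and linear speed of roller below 0.01 m/s); the robot touches nothing.
It fails at once if the roller, not yet under the clamp pad, is pressed or dropped on the fixture with 30 N or more (contact force between roller and fixture above 30 N and contact force between clamp and roller below 0.5 N).
It fails at once if the clamp presses the roller with 30 N or more (contact force between clamp and roller above 30 N).
It fails at once if a bystander is moved by more than 15 mm (distance of any of timer, beaker, slide_case from where it was at the start of the episode above 0.015 m).
It also fails if it takes over 64 s, if anything falls off the work surface, if the arm or the gripper's body presses on something with over 40 N, if the wrist force passes 120 N, or if a joint passes its speed limit or range.

ROBOT

A 6-joint arm with a two-finger parallel gripper is mounted at the origin on a cart in front of the work surface, level with it; the furniture and walls round the work are solid. World frame = base frame: x ahead of the robot, y to its left, z up, the work surface at z = 0. Lengths are in m, angles in degrees, forces in N, time in s.
With the tool pointing down it reaches from about 0.4 to 0.825 m from the base axis. Payload 7 kg.
Tool frame: the origin (TCP) lies on the front face of the gripper's body, between the roots of the fingers; the fingertips stand 66 mm ahead of it and the grasp point (between the pads) lies 47 mm ahead of it; z points along the fingers, y is the line along which they close (so a half turn about z gives the same grasp; the last joint's range is limited). The gripper opens to 88 mm and grips with 3 to 60 N. Pads are 19 mm wide; open, the fingers measure 130 mm over their backs; the gripper's body (78 mm by 193 mm) begins 47 mm behind the grasp point.
Start: joints at [-59.467, 20.546, 0.682, 0, -70.136, -16.507], TCP at [0.164, -0.655, 0.292] pointing down, gripper open.
Joint ranges: [-176.03, 176.03], [-82.01, 121.73], [-58.28, 71.71], [-173.87, 95.51], [-174.79, -0.11], [-173.66, 173.66]. Speed limits (degrees/s): [136.94, 136.94, 172.46, 180, 180, 180].

INTERFACE

Orientations are given as [roll, pitch, yaw] about the fixed x, y, z axes, in that order (R = Rz(yaw) Ry(pitch) Rx(roll)).
In Python, from plant import ctrl gives the robot as it stands.
- The arm moves only by the tool send_rows, never from a script. Its argument "deltas" is a list of rows, each a list of 2 entries, a list of its own where there are three numbers: the shift along the tool's x, y, z each as a share of 800 mm, from -1 to 1, then the turn about the tool's z as a share of 90 degrees, from -1 to 1. A call has exactly 5 rows; each row is the pose to reach, as a shift and turn from the pose commanded when the call began, along the tool's axes at that moment; what a row does not reach only later rows make up. A row lasts 1/12 s, in which the tool goes at most 41.7 mm and 7.16 degrees, less where a joint would pass 70% of its speed; a pose out of reach is approached as far as the arm can. A call with a number of a shift or a turn outside -1 to 1 is refused whole. A call with a gripper value outside its range is refused whole. "gripper" is the opening, from 0 (shut) to 1 (fully open), set as the call begins (left out, the last holds). The fingers move at their own pace and stop on an object; the grip force is fixed at half the most. Time passes only in rows, so rows that repeat a pose let the fingers close, or fill a call up. It gives the time, the measured TCP pose, the force, the opening and the grip force at its end, in the units of the state.
- ctrl.get_obs(): the state, without advancing time (a new reading comes with each control period).
- ctrl.snapshot(name): name is "scene" or "top" or "wrist"; returns a dict with "color" (480x640x3 uint8, red, green, blue), "vertical_fov" (degrees; the focal length in pixels is half the picture's height over the tangent of half this angle, whatever the lens; pixels are square), "cx", "cy" (the principal point, pixels), "rvec" (rotation vector, rad) and "tvec" (3), from world to camera coordinates, as OpenCV has them. Camera axes: x right, y down, z forward; pixel columns grow to the right and rows downward; lengths in m; the calibration is good to about 2 mm. A picture is of the moment at which its call begins. There is no depth.
- ctrl.close_job(): hands the job in; it is judged then, once.
Trained networks look in a picture, given as the dict that the camera call returned (one of the last four; its "shot" number tells which), for a name from the list of things; names that differ only in an ending like _2 or _b are one class to them, and where a whole thing is asked for, a point or a joint stands for the part that bears it (a point fixed in the world has none). Each returns a list of dicts, best first, with "conf" (0 to 1); they miss things now and then, are a little off and sometimes report something else, mostly with a low value. They report only what shows in the picture. A call takes as long as a camera call.
- ctrl.boxes_of(picture, thing): "xy" ([column, row] as shares, 0 to 1, of the picture: columns of its width, rows of its height, amid what is visible of it).
- ctrl.cut_out(picture, thing): "pixels" (480x640 bool, what is visible of it) and "xy" ([column, row] as shares, 0 to 1, of the picture: columns of its width, rows of its height, amid what is visible of it).
The state is a dict: "clock": time; "joint_pos": joint angles; "qvel": joint speeds; "tau": joint torques, N m; "tool_pos": TCP position; "orientation": TCP orientation; "force": force on the tool from outside, world axes, zero at the start; "moment": the same for the moment, N m; "opening": finger opening in m; "gripper_force": force on a finger pad.
Only numpy, scipy, OpenCV 4.12 (cv2) and the standard library are available. Lean on these libraries where they do the work, as an engineer would, in place of code of your own. Each camera call takes 0.05 s, during which the arm holds its last target. There are 200 camera calls.

## Working session

There is one attempt and no reset: what is moved stays moved. The work goes in short steps, Python scripts to look and compute and a tool call to move; the robot and the scene stay as the last step left them, time stands still between calls to the robot, and variables do not carry over. Pictures are saved under pics/ and viewed, at most 10 in all, crops included, and the job is handed in when it is done.

Besides the shell and the picture viewer there is one more tool, called in YAML: its name, and indented under it one key for each argument. send_rows: Moves the arm, as the interface text tells. Shift numbers are shares of 800 mm and turn numbers shares of 90 degrees, none past 1 either way. Its arguments: {"type":"object","properties":{"deltas":{"type":"array","items":{"type":"array"}},"gripper":{"type":"number"}},"required":["deltas"]}

```bash
ls; mkdir -p pics
cat > h.py <<'E'
import numpy as np, cv2
from plant import ctrl
def cam(p):
    f=240/np.tan(np.radians(p['vertical_fov'])/2)
    K=np.array([[f,0,p['cx']],[0,f,p['cy']],[0,0,1]]);R=cv2.Rodrigues(np.array(p['rvec'],float))[0]
    return K,R,np.array(p['tvec'],float).ravel()
def back(p,uv,z):
    K,R,t=cam(p);c=-R.T@t;d=R.T@np.linalg.solve(K,[uv[0],uv[1],1.]);return c+d*(z-c[2])/d[2]
def proj(p,X):
    K,R,t=cam(p);return cv2.projectPoints(np.array(X,float).reshape(-1,3),np.array(p['rvec'],float),t,K,None)[0].reshape(-1,2)
def save(p,n): cv2.imwrite('pics/'+n,p['color'][:,:,::-1])
E
python3 - <<'E'
from h import *
print(ctrl.get_obs())
for n in ('top','scene'):
    p=ctrl.snapshot(n);save(p,n+'0.png');print(n,p['vertical_fov'],p['cx'],p['cy'],p['rvec'],p['tvec'])
    for t,z in [('roller',.04),('rest',.02),('fixture',.02),('clamp',.11),('clamp_cap',.119),('gauge_pin',.04),('timer',.02),('beaker',.05),('slide_case',.03)]:
        for m in ctrl.cut_out(p,t)[:2]:
            if m['conf']<.3: continue
            ys,xs=np.nonzero(m['pixels']); uv=np.array(m['xy'])*[640,480]
            r=cv2.minAreaRect(np.c_[xs,ys].astype(np.float32))
            print(t,round(m['conf'],2),uv.round(1),back(p,uv,z).round(4),'rect',np.array([back(p,q,z)[:2] for q in cv2.boxPoints(r)]).round(3).tolist())
E
```

```text
pics
{'clock': 0.0, 'joint_pos': array([-5.94672344e+01,  2.05903377e+01,  6.35271146e-01, -2.16116950e-02,
       -7.01372803e+01, -1.65084006e+01]), 'qvel': array([ 0.00372775,  0.0674849 ,  0.10094472,  0.01686634, -0.07348577,
       -0.08363973]), 'tau': array([-7.30754782e-04, -5.82714629e+01,  2.93044639e+01,  6.99710861e+00,
        6.94994713e-03, -2.15672098e-04]), 'tool_pos': array([ 0.16349046, -0.65450693,  0.29124168]), 'orientation': array([ 1.79905686e+02, -6.76450402e-03, -1.65982989e+02]), 'force': array([ 0.35547856, -0.79827884, -0.07163677]), 'moment': array([ 0.01638481, -0.01149277, -0.03063257]), 'gripper_force': 0.0, 'opening': 0.08752722931115425}
top 57.12002030413354 322.9390446620251 234.1467361112479 [ 2.12777349 -2.1921153   0.07852722] [0.05556221 0.5928776  0.90975519]
roller 0.75 [204.5 279.7] [0.5049 0.289  0.04  ] rect [[0.505, 0.389], [0.528, 0.204], [0.5, 0.2], [0.478, 0.385]]
rest 0.62 [208.  288.8] [0.4853 0.2874 0.02  ] rect [[0.532, 0.379], [0.55, 0.222], [0.474, 0.212], [0.456, 0.367]]
fixture 0.94 [420.1 295.6] [ 0.4586 -0.1632  0.02  ] rec
[... 1476 characters left out ...]
033 0.119 ] rect [[0.554, 0.443], [0.585, 0.305], [0.465, 0.357], [0.448, 0.48]]
clamp_cap 0.44 [417.5 236.8] [ 0.4412 -0.1819  0.119 ] rect [[0.461, -0.172], [0.482, -0.234], [0.447, -0.214], [0.428, -0.155]]
gauge_pin 0.3 [250.1 335.4] [0.4966 0.3054 0.04  ] rect [[0.514, 0.382], [0.54, 0.18], [0.492, 0.204], [0.472, 0.397]]
timer 0.57 [343.8 257.7] [ 0.6245 -0.1311  0.02  ] rect [[0.656, -0.141], [0.622, -0.174], [0.565, -0.105], [0.598, -0.073]]
beaker 0.88 [360.7 241.5] [ 0.6172 -0.1895  0.05  ] rect [[0.698, -0.261], [0.669, -0.29], [0.564, -0.157], [0.591, -0.13]]
slide_case 0.88 [204.  315.7] [0.6348 0.3113 0.03  ] rect [[0.685, 0.358], [0.726, 0.199], [0.589, 0.256], [0.564, 0.397]]
```

View pics/top0.png

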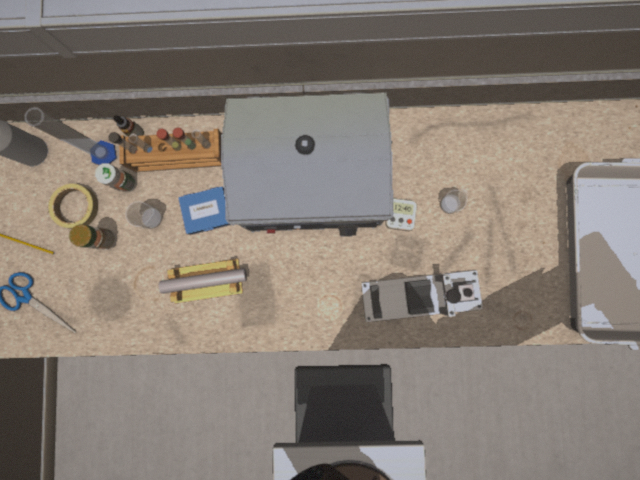

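View pics/scene0.png

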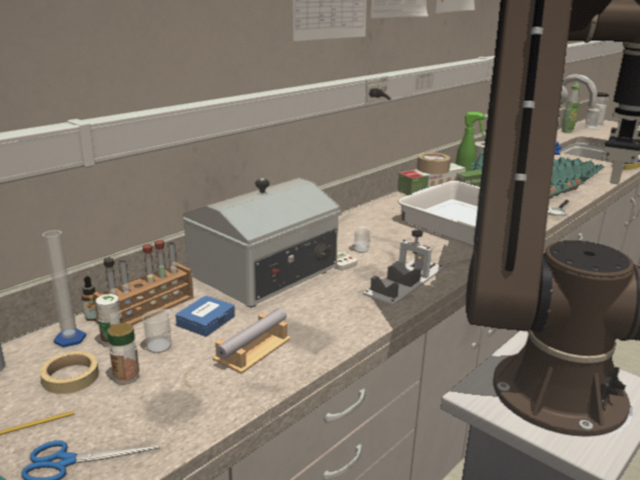

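The top view shows the roller at about (204,280) on its yellow rest. The fixture is at about (420,296), with the bridge and black cap near (463,292) on its right, so fixture +x runs toward world −y. Next I move above the fixture.

```bash
cat >> h.py <<'E'
from scipy.spatial.transform import Rotation as Ro
def go(x,y,z,yaw):
    "print delta from measured pose to world target"
    o=ctrl.get_obs();R=Ro.from_euler('xyz',o['orientation'],degrees=True)
    d=R.inv().apply(np.array([x,y,z])-o['tool_pos'])
    dy=(yaw-o['orientation'][2]+180)%360-180
    print('t',round(o['clock'],2),'pos',o['tool_pos'].round(4),'rpy',o['orientation'].round(2),'F',o['force'].round(2),'open',round(o['opening'],4))
    print('delta',(d/.8).round(4).tolist(),'turn',round(-dy/90,4),'mm',(d*1000).round(1))
E
python3 -c "
from h import *
go(.46,-.14,.33,-86.3)"
```

```text
t 1.0 pos [ 0.1635 -0.6549  0.2922] rpy [-180.      0.   -165.98] F [-0.4  -1.21  0.52] open 0.0875
delta [-0.5155, 0.5346, -0.0473] turn -0.8853 mm [-412.4  427.7  -37.8]
```

send_rows:
  deltas:
    - [[-0.035,0.036,-0.004],-0.07]
    - [[-0.07,0.073,-0.008],-0.14]
    - [[-0.105,0.109,-0.012],-0.21]
    - [[-0.14,0.145,-0.016],-0.28]
    - [[-0.175,0.181,-0.02],-0.35]

```text
clock: 1.42
tool_pos: [0.2647, -0.4789, 0.3083]
orientation: [-180.0, -0.0, -134.2]
force: [1.6, -0.5, 0.7]
opening: 0.0879
gripper_force: 0.0
```

```bash
python3 -c "
from h import *
go(.46,-.14,.33,-86.3)"
```

```text
t 1.42 pos [ 0.2647 -0.4789  0.3083] rpy [-179.98   -0.   -134.19] F [ 1.64 -0.46  0.68] open 0.0879
delta [-0.4739, 0.1203, -0.0272] turn -0.5321 mm [-379.1   96.2  -21.7]
```

send_rows:
  deltas:
    - [[-0.05,0.012,-0.004],-0.07]
    - [[-0.1,0.025,-0.008],-0.14]
    - [[-0.15,0.037,-0.012],-0.21]
    - [[-0.2,0.05,-0.016],-0.28]
    - [[-0.25,0.063,-0.02],-0.35]

```text
clock: 1.83
tool_pos: [0.3689, -0.3006, 0.3247]
orientation: [-179.9, -0.0, -102.7]
force: [1.1, -0.8, -0.3]
opening: 0.0877
gripper_force: 0.0
```

```bash
python3 -c "
from h import *
go(.46,-.14,.33,-86.3)"
```

```text
t 1.83 pos [ 0.3689 -0.3006  0.3247] rpy [-1.7994e+02 -1.0000e-02 -1.0267e+02] F [ 1.15 -0.78 -0.25] open 0.0877
delta [-0.2209, -0.0671, -0.0065] turn -0.1819 mm [-176.7  -53.6   -5.2]
```

send_rows:
  deltas:
    - [[-0.05,-0.015,0],-0.06]
    - [[-0.1,-0.03,0],-0.12]
    - [[-0.15,-0.045,0],-0.18]
    - [[-0.2,-0.06,0],-0.182]
    - [[-0.22,-0.067,0],-0.182]

```text
clock: 2.25
tool_pos: [0.4619, -0.1395, 0.3246]
orientation: [-179.9, 0.0, -86.4]
force: [-0.7, 0.0, -0.4]
opening: 0.0877
gripper_force: 0.0
```

Run:
```python
from h import *
p=ctrl.snapshot('wrist');save(p,'w1.png');go(.46,-.14,.33,-86.3)
K,R,t=cam(p);print('cam',(-R.T@t).round(4),R.round(3).tolist())
for t,z in [('fixture',.008),('clamp_cap',.120)]:
    for m in ctrl.cut_out(p,t)[:2]:
        ys,xs=np.nonzero(m['pixels']); uv=np.array(m['xy'])*[640,480]
        r=cv2.minAreaRect(np.c_[xs,ys].astype(np.float32))
        print(t,round(m['conf'],2),uv.round(1),back(p,uv,z).round(4),'rect',np.array([back(p,q,z)[:2] for q in cv2.boxPoints(r)]).round(4).tolist())
```

```text
t 2.3 pos [ 0.4628 -0.139   0.3244] rpy [-1.7991e+02  2.0000e-02 -8.6400e+01] F [2.33 1.3  0.96] open 0.0879
delta [0.001, 0.0035, -0.007] turn -0.0011 mm [ 0.8  2.8 -5.6]
cam [ 0.4662 -0.218   0.4167] [[-0.998, -0.062, -0.002], [-0.06, 0.956, 0.288], [-0.016, 0.288, -0.958]]
fixture 0.93 [326.1 158.4] [ 0.4597 -0.1853  0.008 ] rect [[0.5131, -0.289], [0.4194, -0.2947], [0.3939, -0.0468], [0.5058, -0.0397]]
clamp_cap 0.67 [331.6 141.9] [ 0.4581 -0.2067  0.12  ] rect [[0.4803, -0.2052], [0.4621, -0.225], [0.4417, -0.208], [0.4599, -0.1875]]
```

View pics/w1.png

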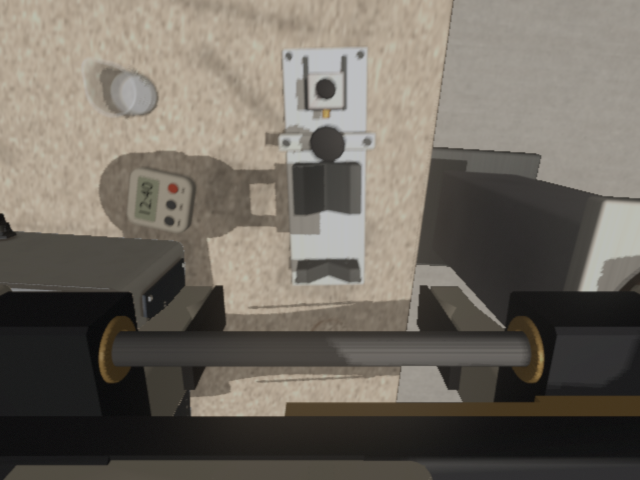

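The wrist view shows the fixture with plate corners near (284,49), (367,48), (292,284) and (364,283), the cap at (327,143), and the Vs along column 326. I fit the fixture pose from these.

```bash
cat > fit.py <<'E'
from h import *
from scipy.optimize import least_squares
im=cv2.imread('pics/w1.png')
p=ctrl.snapshot('wrist')
im=p['color'][:,:,::-1].copy();g=cv2.cvtColor(im,cv2.COLOR_BGR2GRAY)
c=np.array([[284,49],[367,48],[364,283],[292,284]],np.float32).reshape(-1,1,2)
c=cv2.cornerSubPix(g,c.copy(),(5,5),(-1,-1),(3,40,.01)).reshape(-1,2);print(c.round(1))
M=np.array([[.145,.042,.008],[.145,-.042,.008],[-.105,-.042,.008],[-.105,.042,.008]])
def W(q,M):
    return Ro.from_euler('z',q[2]).apply(M)+[q[0],q[1],0]
s=least_squares(lambda q:(proj(p,W(q,M))-c).ravel(),[.46,-.15,-1.5])
print(s.x[:2].round(4),np.degrees(s.x[2]).round(2),s.fun.round(1))
for n,X in dict(v=[-.046,0,.04],cap=[.059,0,.1205],vbot1=[-.014,0,.02],vbot2=[.036,0,.02],vb3=[-.08,0,.02]).items():
    w=W(s.x,np.array([X]))[0];print(n,w.round(4),proj(p,w).round(1))
sub=im[30:300,260:390];big=cv2.resize(sub,None,fx=2.2,fy=2.2,interpolation=cv2.INTER_CUBIC)
def dr(X,col):
    uv=(proj(p,W(s.x,np.array(X)))-[260,30]+.5)*2.2
    cv2.polylines(big,[uv.astype(int)],True,col,1)
dr(M,(0,0,255))
for a,b in((-.088,-.072),(-.014,.036)):
    for y in(-.022,.022,):
        dr([[a,y,.042],[b,y,.042]],(0,255,0))
    dr([[a,0,.02],[b,0,.02]],(255,0,0))
cv2.imwrite('pics/fit.png',big)
E
python3 fit.py
```

```text
[[287.5  51.5]
 [367.   48. ]
 [360.7 282. ]
 [292.7 282.7]]
[ 0.4545 -0.1481] -86.19 [-4.  -3.8  3.3 -0.8  2.7  3.7 -2.   3.3]
v [ 0.4514 -0.1022  0.04  ] [[327.5 245.5]]
cap [ 0.4584 -0.207   0.1205] [[329.2 144.4]]
vbot1 [ 0.4535 -0.1342  0.02  ] [[327.2 211. ]]
vbot2 [ 0.4569 -0.1841  0.02  ] [[327.2 163. ]]
vb3 [ 0.4491 -0.0683  0.02  ] [[327.2 269.4]]
```

View pics/fit.png

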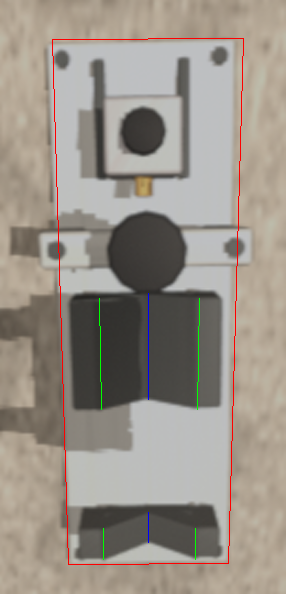

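The overlay fits near the Vs, but it drifts about 2 px right of the cap, and my corner picks were poor. I refit using the V-bottom line, the cap and the plate edges.

```bash
cat > fit2.py <<'E'
from h import *
from scipy.optimize import least_squares
p=ctrl.snapshot('wrist')
g=cv2.GaussianBlur(cv2.cvtColor(p['color'],cv2.COLOR_RGB2GRAY),(3,3),0).astype(float)
def edge(r,a,b,sgn):
    d=np.diff(g[r,a:b])*sgn;i=d.argmax()
    if 0<i<len(d)-1:
        q=d[i-1]-2*d[i]+d[i+1];o=.5*(d[i-1]-d[i+1])/q if q else 0
    else:o=0
    return a+i+.5+o
vb=[(edge(r,318,336,1),r) for r in range(172,206,3)]
vo=[(edge(r,318,336,1),r) for r in range(264,274,2)]
L=[(edge(r,280,296,1),r) for r in (60,70,80,120,170)]
Rr=[(edge(r,358,374,-1),r) for r in (60,80,100,120,165,180,200,220,230,240,250)]
print('vb',np.round(vb,1).tolist());print('vo',np.round(vo,1).tolist());print('R',np.round(Rr,1).tolist());print('L',np.round(L,1).tolist())
m=(g[120:165,305:350]<60).astype(np.uint8)
n,l,st,ce=cv2.connectedComponentsWithStats(m);i=1+st[1:,4].argmax();print('cap',st[i],ce[i]+[305,120])
E
python3 fit2.py
```

```text
vb [[322.8, 172.0], [322.8, 175.0], [322.8, 178.0], [322.8, 181.0], [322.5, 184.0], [322.2, 187.0], [323.7, 190.0], [323.6, 193.0], [323.2, 196.0], [322.8, 199.0], [322.7, 202.0], [323.0, 205.0]]
vo [[323.7, 264.0], [320.3, 266.0], [320.5, 268.0], [318.5, 270.0], [321.5, 272.0]]
R [[364.4, 60.0], [364.4, 80.0], [364.4, 100.0], [363.6, 120.0], [363.2, 165.0], [363.0, 180.0], [362.9, 200.0], [362.7, 220.0], [362.6, 230.0], [362.7, 240.0], [362.5, 250.0]]
L [[289.4, 60.0], [281.4, 70.0], [281.9, 80.0], [283.4, 120.0], [286.1, 170.0]]
cap [  4   9  25  36 399] [318.37343358 149.97994987]
```

Run:
```python
from h import *
p=ctrl.snapshot('wrist');print(ctrl.get_obs()['tool_pos'].round(4),cam(p)[0][0,0])
a=cv2.resize(p['color'][110:290,270:380,::-1],None,fx=3.2,fy=3.2,interpolation=cv2.INTER_CUBIC)
cv2.imwrite('pics/c2.png',a)
p=ctrl.snapshot('wrist');print(ctrl.get_obs()['tool_pos'].round(4),p['rvec'],p['tvec'])
```

```text
[ 0.4598 -0.1435  0.3242] 382.2849710203565
[ 0.4597 -0.1437  0.3242] [-0.09004785  3.09880759  0.45564844] [0.45045741 0.11811479 0.47011998]
```

View pics/c2.png

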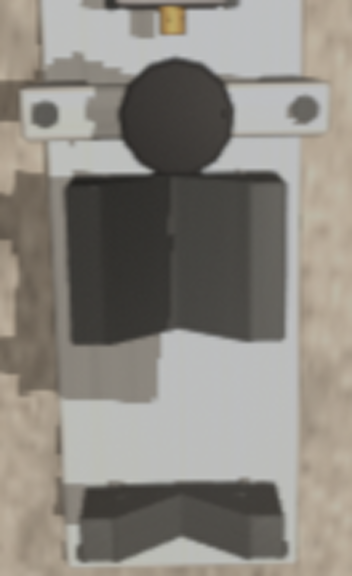

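The crop shows V apexes at full-image (326.2,213.1) for the inner near one and (326.6,277.8) and (326.6,263.8) for the outer block. The cap is at (325.3,146.2) and the pin at (324,116).

```bash
cat > fit3.py <<'E'
from h import *
from scipy.optimize import least_squares
p=ctrl.snapshot('wrist')
def W(q,M): return Ro.from_euler('z',q[2]).apply(M)+[q[0],q[1],0]
M=np.array([[-.014,0,.02],[-.088,0,.02],[-.072,0,.02],[.059,0,.1205],[-.105,-.042,.008],[-.105,.042,.008]])
c=np.array([[326.2,213.1],[326.6,277.8],[326.6,263.8],[325.3,146.2],[362.3,285.9],[291.6,285.9]])
s=least_squares(lambda q:(proj(p,W(q,M))-c).ravel(),[.46,-.15,-1.5],loss='soft_l1')
print(s.x[:2].round(4),np.degrees(s.x[2]).round(2));print((proj(p,W(s.x,M))-c).round(1).tolist())
for n,X in dict(v=[-.046,0,.04],cap=[.059,0,.1205],pin=[.07,0,.04],farc=[.145,-.042,.008],farl=[.145,.042,.008]).items():
    w=W(s.x,np.array([X]))[0];print(n,w.round(4),proj(p,w).round(1))
E
python3 fit3.py
```

```text
[ 0.4551 -0.1487] -85.53
[[-0.5, -0.8], [0.2, -0.6], [-0.0, -0.0], [0.3, 0.1], [0.9, 0.4], [-1.0, 1.7]]
v [ 0.4515 -0.1028  0.04  ] [[326.4 246.8]]
cap [ 0.4597 -0.2075  0.1205] [[325.6 146.3]]
pin [ 0.4605 -0.2185  0.04  ] [[324.4 129.9]]
farc [ 0.4245 -0.2965  0.008 ] [[366.1  48.1]]
farl [ 0.5083 -0.29    0.008 ] [[279.5  50. ]]
```

```bash
python3 -c "
from h import *
go(.495,.27,.28,-83.1)"
```

```text
t 2.65 pos [ 0.4597 -0.1438  0.3242] rpy [-180.     -0.    -86.68] F [-0.74  0.02 -0.08] open 0.0879
delta [-0.5138, -0.074, 0.0553] turn -0.0397 mm [-411.   -59.2   44.2]
```

send_rows:
  deltas:
    - [[-0.05,0,0],0]
    - [[-0.1,0,0],0]
    - [[-0.15,0,0],0]
    - [[-0.2,0,0],-0.02]
    - [[-0.25,0,0],-0.04]

```text
clock: 3.07
tool_pos: [0.4478, 0.0573, 0.3246]
orientation: [-179.9, 0.0, -83.0]
force: [1.9, 0.1, 0.3]
opening: 0.0873
gripper_force: 0.0
```

send_rows:
  deltas:
    - [[-0.05,-0.01,0],0]
    - [[-0.1,-0.02,0],0]
    - [[-0.15,-0.035,0.01],0]
    - [[-0.2,-0.05,0.03],0]
    - [[-0.25,-0.06,0.055],0]

```text
clock: 3.48
tool_pos: [0.4719, 0.2559, 0.2843]
orientation: [-179.8, 0.1, -83.0]
force: [0.6, 0.2, 0.4]
opening: 0.0873
gripper_force: 0.0
```

send_rows:
  deltas:
    - [[-0.0,0,0],0]
    - [[0,0,0],0]
    - [[0,0,0],0]
    - [[0,0,0],0]
    - [[0,0,0],0]

```text
clock: 3.9
tool_pos: [0.4713, 0.2531, 0.2844]
orientation: [-179.9, 0.1, -83.1]
force: [-1.1, 0.6, 0.3]
opening: 0.0877
gripper_force: 0.0
```

Run:
```python
from h import *
p=ctrl.snapshot('wrist');save(p,'w3.png')
for t,z in [('roller',.04),('rest',.03)]:
    for m in ctrl.cut_out(p,t)[:2]:
        ys,xs=np.nonzero(m['pixels']); uv=np.array(m['xy'])*[640,480]
        r=cv2.minAreaRect(np.c_[xs,ys].astype(np.float32))
        b=cv2.boxPoints(r);print(t,round(m['conf'],2),uv.round(1),back(p,r[0],z).round(4),b.round(0).tolist(),'rect',np.array([back(p,q,z)[:2] for q in b]).round(4).tolist())
go(.503,.29,.28,-83.1)
```

```text
roller 0.9 [285.9 238.4] [0.5055 0.2817 0.04  ] [[263.0, 154.0], [295.0, 154.0], [298.0, 330.0], [266.0, 331.0]] rect [[0.5277, 0.2048], [0.5004, 0.2009], [0.4799, 0.37], [0.5113, 0.3746]]
roller 0.5 [299.3 242.9] [0.504  0.2868 0.04  ] [[241.0, 324.0], [241.0, 171.0], [322.0, 171.0], [322.0, 324.0]] rect [[0.5365, 0.3704], [0.5454, 0.2212], [0.4753, 0.2128], [0.4573, 0.3608]]
rest 0.93 [298.4 243.4] [0.5047 0.2901 0.03  ] [[241.0, 171.0], [322.0, 171.0], [322.0, 324.0], [241.0, 324.0]] rect [[0.5473, 0.2226], [0.4751, 0.2139], [0.4567, 0.3663], [0.5382, 0.3762]]
t 4.05 pos [0.4712 0.2534 0.2843] rpy [-1.7994e+02  5.0000e-02 -8.3060e+01] F [ 0.75 -0.48 -0.38] open 0.0877
delta [-0.0406, -0.045, 0.0054] turn 0.0004 mm [-32.4 -36.    4.3]
```

View pics/w3.png

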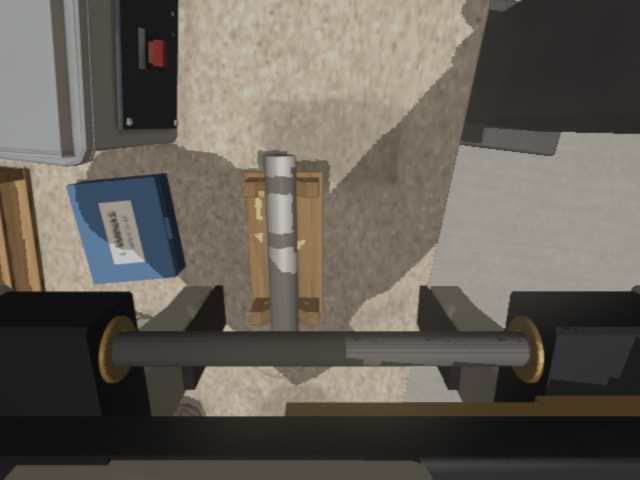

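The wrist view shows the roller from (280,154) down behind the gripper bar. That gives a centre of about (0.504, 0.2915) and an axis yaw of about −83.5°. Now I approach it.

```bash
python3 -c "
from h import *
go(.5043,.291,.15,-83.6)"
```

```text
t 4.05 pos [0.4712 0.2534 0.2843] rpy [-1.7994e+02  5.0000e-02 -8.3060e+01] F [ 0.75 -0.48 -0.38] open 0.0877
delta [-0.0414, -0.0466, 0.1679] turn 0.006 mm [-33.2 -37.2 134.3]
```

send_rows:
  deltas:
    - [[-0.02,-0.023,0.03],0.006]
    - [[-0.041,-0.0466,0.07],0.006]
    - [[-0.0414,-0.0466,0.11],0.006]
    - [[-0.0414,-0.0466,0.145],0.006]
    - [[-0.0414,-0.0466,0.168],0.006]

```text
clock: 4.47
tool_pos: [0.5033, 0.2906, 0.1463]
orientation: [179.9, -0.1, -83.6]
force: [0.4, -0.0, 0.2]
opening: 0.0877
gripper_force: 0.0
```

send_rows:
  deltas:
    - [[-0.0,0,0],0]
    - [[0,0,0],0]
    - [[0,0,0],0]
    - [[0,0,0],0]
    - [[0,0,0],0]

```text
clock: 4.88
tool_pos: [0.5046, 0.2922, 0.1509]
orientation: [-179.9, 0.1, -83.5]
force: [-0.4, 0.4, 0.3]
opening: 0.0877
gripper_force: 0.0
```

Run:
```python
from h import *
p=ctrl.snapshot('wrist');save(p,'w4.png')
for m in ctrl.cut_out(p,'roller')[:1]:
    ys,xs=np.nonzero(m['pixels']);print(m['conf'],ys.min(),ys.max())
    for r in np.linspace(ys.min()+4,ys.max()-4,6).astype(int):
        c=xs[ys==r];print(r,c.min(),c.max(),back(p,((c.min()+c.max())/2,r),.045).round(4))
    print('end',back(p,(xs[ys==ys.min()].mean(),ys.min()),.047).round(4))
go(.5043,.291,.087,-83.6)
```

```text
0.84 102 401
106 295 349 [0.5138 0.2051 0.045 ]
164 297 348 [0.5104 0.2328 0.045 ]
222 298 348 [0.5067 0.2631 0.045 ]
280 300 347 [0.5026 0.2962 0.045 ]Traceback (most recent call last):
  File "<stdin>", line 6, in <module>
    return umr_minimum(a, axis, None, out, keepdims, initial, where)
ValueError: zero-size array to reduction operation minimum which has no identity
```

send_rows:
  deltas:
    - [[0,0.0018,0.02],-0.0055]
    - [[0,0.0018,0.04],-0.0055]
    - [[0,0.0018,0.06],-0.0055]
    - [[0,0.0018,0.075],-0.0055]
    - [[0,0.0018,0.08],-0.0055]

```text
clock: 5.4
tool_pos: [0.502, 0.2909, 0.0838]
orientation: [179.9, -0.1, -83.1]
force: [-0.4, -0.1, 0.7]
opening: 0.0876
gripper_force: 0.0
```

send_rows:
  deltas:
    - [[0,0,0],0]
    - [[0,0,0],0]
    - [[0,0,0],0]
    - [[0,0,0],0]
    - [[0,0,0],0]
  gripper: 0.2

```text
clock: 5.82
tool_pos: [0.5028, 0.2918, 0.0859]
orientation: [-179.9, 0.1, -83.0]
force: [-0.6, 0.4, -0.3]
opening: 0.0594
gripper_force: 0.0
```

send_rows:
  deltas:
    - [[0,0,0],0]
    - [[0,0,0],0]
    - [[0,0,0],0]
    - [[0,0,0],0]
    - [[0,0,0],0]

```text
clock: 6.23
tool_pos: [0.5033, 0.2918, 0.0854]
orientation: [-179.9, 0.0, -83.0]
force: [2.6, 1.2, -2.8]
opening: 0.0269
gripper_force: 30.1
```

send_rows:
  deltas:
    - [[0,0,0],0]
    - [[0,0,-0.02],0]
    - [[0,0,-0.06],0]
    - [[0,0,-0.11],0]
    - [[0,0,-0.16],0]

```text
clock: 6.65
tool_pos: [0.5014, 0.2905, 0.213]
orientation: [179.8, -0.1, -83.1]
force: [1.4, 1.1, -3.0]
opening: 0.0273
gripper_force: 30.0
```

send_rows:
  deltas:
    - [[0.02,0.005,-0.03],0]
    - [[0.05,0.02,-0.05],0]
    - [[0.1,0.04,-0.05],0]
    - [[0.15,0.06,-0.05],0]
    - [[0.2,0.07,-0.05],0]

```text
clock: 7.07
tool_pos: [0.4642, 0.1261, 0.2525]
orientation: [179.9, 0.0, -83.0]
force: [1.5, -1.3, -3.6]
opening: 0.0269
gripper_force: 30.0
```

```bash
python3 -c "
from h import *
p=ctrl.snapshot('wrist');save(p,'w5.png')
go(.4515,-.1028,.22,-85.5)"
```

```text
t 7.12 pos [0.4623 0.1202 0.2522] rpy [ 1.7973e+02 -1.0000e-01 -8.3100e+01] F [-4.   -7.95 -4.83] open 0.0267
delta [0.2751, 0.0467, 0.041] turn 0.0267 mm [220.1  37.4  32.8]
```

send_rows:
  deltas:
    - [[0.05,0.008,0],0.005]
    - [[0.1,0.016,0],0.01]
    - [[0.15,0.025,0],0.015]
    - [[0.2,0.034,0.01],0.02]
    - [[0.25,0.042,0.02],0.026]

```text
clock: 7.53
tool_pos: [0.4563, -0.0764, 0.2369]
orientation: [-180.0, 0.0, -85.4]
force: [1.8, 0.2, -3.0]
opening: 0.0276
gripper_force: 30.0
```

send_rows:
  deltas:
    - [[0.01,0.003,0.01],0]
    - [[0.02,0.005,0.02],0]
    - [[0.026,0.005,0.03],0]
    - [[0.026,0.005,0.04],0]
    - [[0.026,0.005,0.045],0]

```text
clock: 7.95
tool_pos: [0.4548, -0.0953, 0.1997]
orientation: [179.9, 0.0, -85.4]
force: [-1.1, 0.2, -3.0]
opening: 0.0273
gripper_force: 30.0
```

send_rows:
  deltas:
    - [[0,0,0],0]
    - [[0,0,0],0]
    - [[0,0,0],0]
    - [[0,0,0],0]
    - [[0,0,0],0]

```text
clock: 8.37
tool_pos: [0.4554, -0.0955, 0.2015]
orientation: [-179.9, 0.0, -85.3]
force: [0.2, 0.1, -3.4]
opening: 0.0272
gripper_force: 30.0
```

Run:
```python
from h import *
go(.4515,-.1028,.13,-85.5)
p=ctrl.snapshot('wrist')
a=cv2.resize(p['color'][:,180:460,::-1],None,fx=1.25,fy=1.25)
cv2.imwrite('pics/w6.png',a)
for m in ctrl.cut_out(p,'roller')[:1]:
    ys,xs=np.nonzero(m['pixels']);print(m['conf'],ys.min(),ys.max())
    z=ctrl.get_obs()['tool_pos'][2]-.047
    for r in np.linspace(ys.min()+4,ys.max()-4,6).astype(int):
        c=xs[ys==r]
        if len(c): print(r,c.min(),c.max(),back(p,((c.min()+c.max())/2,r),z).round(4))
m=ctrl.cut_out(p,'clamp_cap')
if m: print(m[0]['conf'],np.array(m[0]['xy'])*[640,480],proj(p,[.4597,-.2075,.1205]))
```

```text
t 8.37 pos [ 0.4554 -0.0955  0.2015] rpy [-179.95    0.    -85.34] F [ 0.21  0.08 -3.44] open 0.0272
delta [0.0087, 0.0057, 0.0894] turn 0.0018 mm [ 7.   4.6 71.5]
0.92 90 402
94 283 358 [ 0.4624 -0.1841  0.1544]
154 282 360 [ 0.4606 -0.1642  0.1544]
215 283 357 [ 0.4592 -0.142   0.1544]
276 286 356 [ 0.4569 -0.1176  0.1544]
398 288 352 [ 0.4527 -0.0609  0.1544]
0.76 [331.584  43.392] [[331.87111405  40.14195282]]
```

View pics/w6.png

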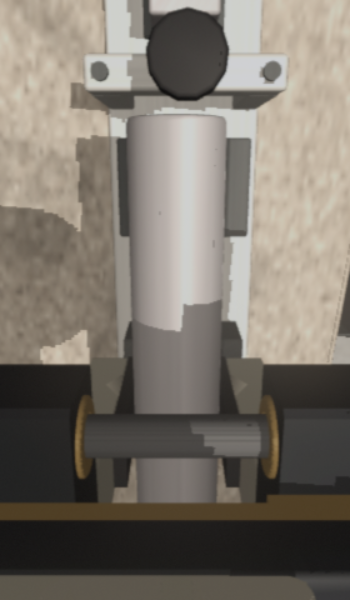

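The roller is held along the tool axis, with its tip at about (176,115) in the crop, just short of the cap at (187,53). I lower it with a 4 mm bias away from the bridge.

send_rows:
  deltas:
    - [[0.0037,0.0055,0.02],0]
    - [[0.0037,0.0055,0.05],0]
    - [[0.0037,0.0055,0.085],0]
    - [[0.0037,0.0055,0.115],0]
    - [[0.0037,0.0055,0.127],0]

```text
clock: 8.93
tool_pos: [0.4494, -0.0995, 0.0969]
orientation: [179.8, -0.0, -85.4]
force: [-0.7, 0.4, -3.5]
opening: 0.0273
gripper_force: 30.0
```

send_rows:
  deltas:
    - [[0,0,0],0]
    - [[0,0,0],0]
    - [[0,0,0],0]
    - [[0,0,0],0]
    - [[0,0,0],0]

```text
clock: 9.35
tool_pos: [0.4516, -0.0991, 0.1005]
orientation: [-179.9, 0.0, -85.4]
force: [-0.3, 0.1, -3.7]
opening: 0.0271
gripper_force: 30.0
```

```bash
python3 -c "
from h import *
go(.4512,-.0988,.0854,-85.5)"
```

```text
t 9.35 pos [ 0.4516 -0.0991  0.1005] rpy [-1.7987e+02  1.0000e-02 -8.5370e+01] F [-0.27  0.09 -3.7 ] open 0.0271
delta [-0.0004, 0.0005, 0.0189] turn 0.0014 mm [-0.3  0.4 15.1]
```

send_rows:
  deltas:
    - [[0,0.0005,0.003],0.0014]
    - [[0,0.0005,0.006],0.0014]
    - [[0,0.0005,0.009],0.0014]
    - [[0,0.0005,0.011],0.0014]
    - [[0,0.0005,0.0125],0.0014]

```text
clock: 9.77
tool_pos: [0.4504, -0.0993, 0.0892]
orientation: [180.0, -0.0, -85.5]
force: [-0.3, -0.3, -3.5]
opening: 0.0272
gripper_force: 30.0
```

send_rows:
  deltas:
    - [[0,0,0.0008],0]
    - [[0,0,0.0015],0]
    - [[0,0,0.0022],0]
    - [[0,0,0.003],0]
    - [[0,0,0.003],0]

```text
clock: 10.18
tool_pos: [0.4506, -0.0992, 0.087]
orientation: [-180.0, 0.0, -85.5]
force: [0.0, -0.0, -3.3]
opening: 0.0275
gripper_force: 30.0
```

send_rows:
  deltas:
    - [[0,0,0.0004],0]
    - [[0,0,0.0008],0]
    - [[0,0,0.0012],0]
    - [[0,0,0.0015],0]
    - [[0,0,0.0015],0]

```text
clock: 10.6
tool_pos: [0.4512, -0.0991, 0.0862]
orientation: [-179.9, -0.0, -85.5]
force: [1.6, -0.4, -0.0]
opening: 0.027
gripper_force: 30.0
```

send_rows:
  deltas:
    - [[0,0,0.0003],0]
    - [[0,0,0.0006],0]
    - [[0,0,0.0009],0]
    - [[0,0,0.001],0]
    - [[0,0,0.001],0]

```text
clock: 11.02
tool_pos: [0.4517, -0.0991, 0.0857]
orientation: [-179.9, -0.0, -85.5]
force: [3.3, -0.4, 5.7]
opening: 0.0272
gripper_force: 30.0
```

send_rows:
  deltas:
    - [[0,-0.0008,0],0]
    - [[0,-0.0008,0],0]
    - [[0,-0.0008,0],0]
    - [[0,-0.0008,0],0]
    - [[0,-0.0008,0],0]

```text
clock: 11.43
tool_pos: [0.4519, -0.0991, 0.0854]
orientation: [-179.9, -0.0, -85.5]
force: [3.2, 0.4, 4.8]
opening: 0.0276
gripper_force: 30.0
```

send_rows:
  deltas:
    - [[0,0,0],0]
    - [[0,0,0],0]
    - [[0,0,0],0]
    - [[0,0,0],0]
    - [[0,0,0],0]
  gripper: 0.65

```text
clock: 11.85
tool_pos: [0.4506, -0.0993, 0.0848]
orientation: [179.9, -0.0, -85.5]
force: [0.0, 0.4, 0.4]
opening: 0.054
gripper_force: 0.0
```

send_rows:
  deltas:
    - [[0,0,-0.01],0]
    - [[0,0,-0.04],0]
    - [[0,0,-0.08],0]
    - [[0,0,-0.12],0]
    - [[0,0,-0.16],0]

```text
clock: 12.27
tool_pos: [0.4506, -0.0993, 0.215]
orientation: [180.0, -0.0, -85.5]
force: [0.4, -0.2, -0.2]
opening: 0.0572
gripper_force: 0.0
```

send_rows:
  deltas:
    - [[-0.03,0,0],0]
    - [[-0.06,0,0],0]
    - [[-0.06,0,0],0]
    - [[-0.06,0,0],0]
    - [[-0.06,0,0],0]
  gripper: 0

```text
clock: 12.68
tool_pos: [0.4472, -0.0513, 0.2134]
orientation: [-180.0, -0.0, -85.5]
force: [-0.1, -0.0, -0.6]
opening: 0.0294
gripper_force: 0.0
```

Run:
```python
from h import *
p=ctrl.snapshot('wrist')
cv2.imwrite('pics/w7.png',p['color'][:,:,::-1])
for m in ctrl.cut_out(p,'roller')[:1]:
    ys,xs=np.nonzero(m['pixels']);print(m['conf'],ys.min(),ys.max())
    for r in np.linspace(ys.min()+4,ys.max()-4,8).astype(int):
        c=xs[ys==r]
        if len(c): print(r,c.min(),c.max(),back(p,((c.min()+c.max())/2,r),.042).round(4))
    for r in (ys.min(),ys.max()): print('end',back(p,(xs[ys==r].mean(),r),.047).round(4))
m=ctrl.cut_out(p,'clamp_cap')
if m: print(m[0]['conf'],np.array(m[0]['xy'])*[640,480],back(p,np.array(m[0]['xy'])*[640,480],.1205))
go(.448,-.01,.2,-85.5)
```

```text
0.97 23 300
27 300 338 [ 0.4589 -0.1876  0.042 ]
65 297 340 [ 0.4575 -0.1662  0.042 ]
103 298 339 [ 0.4558 -0.1436  0.042 ]
142 299 339 [ 0.4536 -0.1192  0.042 ]
180 300 338 [ 0.4517 -0.0939  0.042 ]
219 300 338 [ 0.4495 -0.0665  0.042 ]
257 300 338 [ 0.4474 -0.0381  0.042 ]
296 304 336 [ 0.4442 -0.0072  0.042 ]
end [ 0.4583 -0.1887  0.047 ]
end [ 0.4415 -0.0065  0.047 ]
t 12.83 pos [ 0.4473 -0.0518  0.2129] rpy [ 1.7996e+02 -1.0000e-02 -8.5540e+01] F [-0.44  0.25  0.3 ] open 0.0174
delta [-0.0521, -0.005, 0.0162] turn -0.0005 mm [-41.7  -4.   12.9]
```

View pics/w7.png

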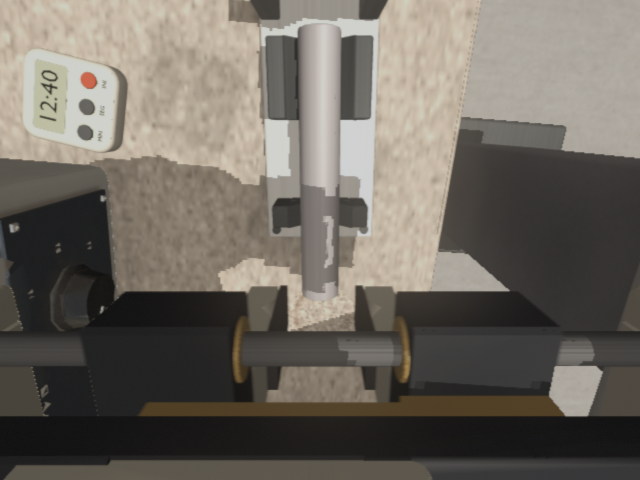

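The roller sits in both Vs, from (320,25) to (320,298), with its free end at y≈−0.008. Closed fingers will push that end along the axis.

```bash
python3 -c "
from h import *
go(.4433,.018,.098,-85.6)"
```

```text
t 12.83 pos [ 0.4473 -0.0518  0.2129] rpy [ 1.7996e+02 -1.0000e-02 -8.5540e+01] F [-0.44  0.25  0.3 ] open 0.0174
delta [-0.0875, -0.0019, 0.1437] turn 0.0007 mm [-70.   -1.5 114.9]
```

send_rows:
  deltas:
    - [[-0.04,-0.0019,0],0.0007]
    - [[-0.08,-0.0019,0],0.0007]
    - [[-0.0875,-0.0019,0.02],0.0007]
    - [[-0.0875,-0.0019,0.06],0.0007]
    - [[-0.0875,-0.0019,0.1],0.0007]

```text
clock: 13.25
tool_pos: [0.4443, 0.0192, 0.1331]
orientation: [-179.8, 0.1, -85.5]
force: [0.4, 0.8, -0.5]
opening: 0.0001
gripper_force: 0.0
```

send_rows:
  deltas:
    - [[0,0,0.02],0]
    - [[0,0,0.036],0]
    - [[0,0,0.044],0]
    - [[0,0,0.044],0]
    - [[0,0,0.044],0]

```text
clock: 13.67
tool_pos: [0.4436, 0.0183, 0.098]
orientation: [180.0, -0.0, -85.6]
force: [0.3, 0.0, -0.6]
opening: 0.0005
gripper_force: 0.0
```

```bash
python3 -c "
from h import *
go(.4449,-.003,.096,-85.6)"
```

```text
t 13.67 pos [0.4436 0.0183 0.098 ] rpy [ 1.7997e+02 -2.0000e-02 -8.5590e+01] F [ 0.28  0.05 -0.62] open 0.0005
delta [0.0267, 0.0005, 0.0025] turn 0.0001 mm [21.3  0.4  2. ]
```

send_rows:
  deltas:
    - [[0.004,0,0.001],0]
    - [[0.008,0,0.0025],0]
    - [[0.012,0,0.0025],0]
    - [[0.016,0,0.0025],0]
    - [[0.02,0.0004,0.0025],0]

```text
clock: 14.08
tool_pos: [0.4447, 0.0024, 0.0963]
orientation: [-179.9, 0.0, -85.6]
force: [-0.2, 2.1, 0.5]
opening: 0.0003
gripper_force: 1.5
```

send_rows:
  deltas:
    - [[0.003,0,0],0]
    - [[0.006,0,0],0]
    - [[0.009,0,0],0]
    - [[0.012,0,0],0]
    - [[0.015,0,0],0]

```text
clock: 14.5
tool_pos: [0.4457, -0.0093, 0.0961]
orientation: [-179.9, 0.0, -85.5]
force: [0.5, 5.0, 1.3]
opening: 0.0002
gripper_force: 2.2
```

send_rows:
  deltas:
    - [[0.003,0,0],0]
    - [[0.006,0,0],0]
    - [[0.009,0,0],0]
    - [[0.012,0,0],0]
    - [[0.015,0,0],0]

```text
clock: 14.92
tool_pos: [0.4466, -0.0214, 0.096]
orientation: [-180.0, 0.0, -85.6]
force: [2.5, 5.0, 1.6]
opening: 0.0004
gripper_force: 2.2
```

send_rows:
  deltas:
    - [[0.0015,0,0],0]
    - [[0.003,0,0],0]
    - [[0.0045,0,0],0]
    - [[0.006,0,0],0]
    - [[0.0075,0,0],0]

```text
clock: 15.33
tool_pos: [0.4468, -0.0274, 0.0959]
orientation: [-180.0, 0.0, -85.6]
force: [3.1, 4.0, 1.4]
opening: 0.001
gripper_force: 2.0
```

send_rows:
  deltas:
    - [[0.001,0,0],0]
    - [[0.002,0,0],0]
    - [[0.003,0,0],0]
    - [[0.004,0,0],0]
    - [[0.005,0,0],0]

```text
clock: 15.75
tool_pos: [0.447, -0.0314, 0.0959]
orientation: [180.0, -0.0, -85.6]
force: [2.1, 3.5, 2.1]
opening: 0.0002
gripper_force: 2.0
```

send_rows:
  deltas:
    - [[0.0008,0,0],0]
    - [[0.0016,0,0],0]
    - [[0.0024,0,0],0]
    - [[0.0032,0,0],0]
    - [[0.004,0,0],0]

```text
clock: 16.17
tool_pos: [0.4472, -0.0346, 0.0959]
orientation: [180.0, 0.0, -85.6]
force: [2.2, 4.0, 1.8]
opening: 0.0002
gripper_force: 2.0
```

send_rows:
  deltas:
    - [[0.0008,0,0],0]
    - [[0.0016,0,0],0]
    - [[0.0024,0,0],0]
    - [[0.0032,0,0],0]
    - [[0.004,0,0],0]

```text
clock: 16.58
tool_pos: [0.4475, -0.0377, 0.0959]
orientation: [180.0, 0.0, -85.6]
force: [1.9, 5.7, 1.4]
opening: 0.0003
gripper_force: 2.1
```

send_rows:
  deltas:
    - [[0.0006,0,0],0]
    - [[0.0012,0,0],0]
    - [[0.0018,0,0],0]
    - [[0.0024,0,0],0]
    - [[0.003,0,0],0]

```text
clock: 17.0
tool_pos: [0.4476, -0.0401, 0.0959]
orientation: [180.0, -0.0, -85.6]
force: [2.5, 4.7, 2.0]
opening: 0.0005
gripper_force: 2.1
```

```bash
python3 -c "
from h import *
go(.4472,-.045,.096,-85.6)"
```

```text
t 17.0 pos [ 0.4476 -0.0401  0.0959] rpy [180.    -0.   -85.57] F [2.55 4.72 2.02] open 0.0005
delta [0.006, 0.001, -0.0002] turn 0.0004 mm [ 4.8  0.8 -0.1]
```

send_rows:
  deltas:
    - [[0.0006,0,0],0]
    - [[0.0012,0,0],0]
    - [[0.0018,0,0],0]
    - [[0.0024,0,0],0]
    - [[0.003,0,0],0]

```text
clock: 17.42
tool_pos: [0.4478, -0.0425, 0.0959]
orientation: [180.0, 0.0, -85.6]
force: [2.3, 4.3, 1.2]
opening: 0.0006
gripper_force: 2.1
```

send_rows:
  deltas:
    - [[0.0005,0,0],0]
    - [[0.001,0,0],0]
    - [[0.0015,0,0],0]
    - [[0.002,0,0],0]
    - [[0.0025,0,0],0]

```text
clock: 17.83
tool_pos: [0.448, -0.0435, 0.0958]
orientation: [-180.0, 0.1, -85.6]
force: [-1.9, 18.6, 4.1]
opening: 0.0001
gripper_force: 9.2
```

Contact rose to 18.6 N at the expected place, so the roller is home. I back off and check it.

send_rows:
  deltas:
    - [[-0.002,0,0],0]
    - [[-0.006,0,0],0]
    - [[-0.014,0,0],0]
    - [[-0.03,0,0],0]
    - [[-0.03,0,-0.03],0]

```text
clock: 18.25
tool_pos: [0.4432, -0.0205, 0.1167]
orientation: [179.5, -0.1, -85.6]
force: [-0.1, 0.7, 0.4]
opening: 0.0003
gripper_force: 0.0
```

send_rows:
  deltas:
    - [[0,0,-0.04],0]
    - [[0,0,-0.08],0]
    - [[0,0,-0.12],0]
    - [[-0.02,0,-0.15],0]
    - [[-0.02,0,-0.15],0]

```text
clock: 18.67
tool_pos: [0.4465, -0.0033, 0.2446]
orientation: [-179.6, 0.1, -85.5]
force: [1.3, 0.7, -0.2]
opening: 0.0005
gripper_force: 0.0
```

send_rows:
  deltas:
    - [[0.05,0,0],0]
    - [[0.1,0,0],0]
    - [[0.15,0,0],0]
    - [[0.17,0,0],0]
    - [[0.17,0,0],0]

```text
clock: 19.08
tool_pos: [0.4545, -0.1428, 0.2389]
orientation: [179.8, -0.0, -85.8]
force: [0.0, -0.1, 0.6]
opening: 0.0003
gripper_force: 0.0
```

Run:
```python
from h import *
ctrl.snapshot('wrist');ctrl.snapshot('wrist');ctrl.snapshot('wrist')
p=ctrl.snapshot('wrist')
cv2.imwrite('pics/w8.png',p['color'][:,:,::-1])
for m in ctrl.cut_out(p,'roller')[:1]:
    ys,xs=np.nonzero(m['pixels']);print(m['conf'],ys.min(),ys.max())
    for r in np.linspace(ys.min()+4,ys.max()-4,8).astype(int):
        c=xs[ys==r]
        if len(c): print(r,c.min(),c.max(),back(p,((c.min()+c.max())/2,r),.042).round(4))
for m in ctrl.cut_out(p,'clamp_cap')[:2]: print(m['conf'],np.array(m['xy'])*[640,480],back(p,np.array(m['xy'])*[640,480],.1205))
print(proj(p,[.4604,-.2075,.1205]))
go(.4604,-.2075,.24,-85.5)
```

```text
0.76 [320.576 146.208] [ 0.45953712 -0.20802431  0.1205    ]
[[318.89894649 147.08603557]]
t 19.38 pos [ 0.4552 -0.1394  0.2397] rpy [179.97   0.   -85.51] F [ 0.68 -0.66 -0.6 ] open 0.0002
delta [0.0853, 0.0002, -0.0004] turn -0.0001 mm [68.3  0.2 -0.3]
```

View pics/w8.png

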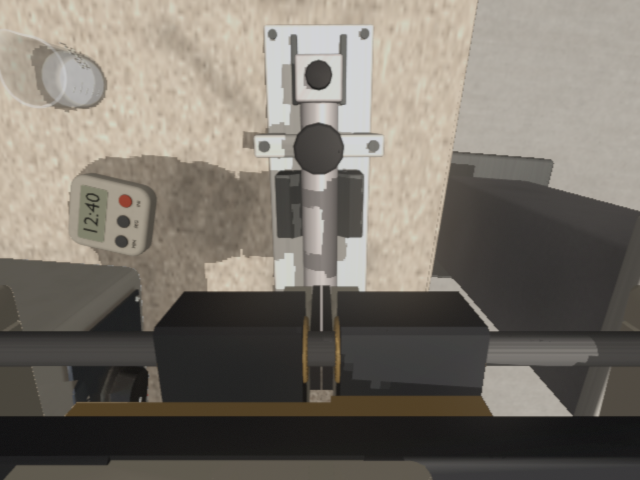

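The roller runs under the bridge and meets the gauge-head face at (320,102), with the cap at (319,148) where predicted. Next I press the cap.

send_rows:
  deltas:
    - [[0.025,0,0],0]
    - [[0.05,0,0],0]
    - [[0.07,0,0],0]
    - [[0.0847,0,0],0]
    - [[0.0847,0,0.02],0]

```text
clock: 19.8
tool_pos: [0.4626, -0.2087, 0.2262]
orientation: [-179.7, -0.1, -85.5]
force: [1.0, -0.1, 0.3]
opening: 0.0002
gripper_force: 0.0
```

send_rows:
  deltas:
    - [[0,0,0.01],0]
    - [[0,0,0.02],0]
    - [[0,0,0.03],0]
    - [[0,0,0.035],0]
    - [[0,0,0.035],0]

```text
clock: 20.22
tool_pos: [0.4602, -0.2072, 0.1949]
orientation: [179.9, 0.0, -85.5]
force: [-0.1, -0.9, -0.1]
opening: 0.0005
gripper_force: 0.0
```

```bash
python3 -c "
from h import *
go(.4603,-.207,.178,-85.5)"
```

```text
t 20.22 pos [ 0.4602 -0.2072  0.1949] rpy [ 1.799e+02  2.000e-02 -8.553e+01] F [-0.07 -0.89 -0.13] open 0.0005
delta [-0.0002, -0.0001, 0.0211] turn -0.0003 mm [-0.2 -0.1 16.9]
```

send_rows:
  deltas:
    - [[0,0,0.002],0]
    - [[0,0,0.004],0]
    - [[0,0,0.006],0]
    - [[0,0,0.008],0]
    - [[0,0,0.01],0]

```text
clock: 20.63
tool_pos: [0.4607, -0.2077, 0.1879]
orientation: [-180.0, -0.0, -85.6]
force: [-0.6, -0.5, 0.6]
opening: 0.0
gripper_force: 0.0
```

send_rows:
  deltas:
    - [[0,0,0.0015],0]
    - [[0,0,0.003],0]
    - [[0,0,0.0045],0]
    - [[0,0,0.006],0]
    - [[0,0,0.007],0]

```text
clock: 21.05
tool_pos: [0.4607, -0.2078, 0.1822]
orientation: [-180.0, -0.0, -85.6]
force: [-0.0, 0.3, 1.8]
opening: 0.0002
gripper_force: 1.0
```

send_rows:
  deltas:
    - [[0,0,0.0005],0]
    - [[0,0,0.001],0]
    - [[0,0,0.0015],0]
    - [[0,0,0.002],0]
    - [[0,0,0.0025],0]

```text
clock: 21.47
tool_pos: [0.4607, -0.2078, 0.1803]
orientation: [-180.0, -0.0, -85.6]
force: [-0.7, 0.3, 1.3]
opening: 0.0004
gripper_force: 1.0
```

Contact with the cap shows only sliding friction so far. I continue in small steps.

send_rows:
  deltas:
    - [[0,0,0.0004],0]
    - [[0,0,0.0008],0]
    - [[0,0,0.0012],0]
    - [[0,0,0.0016],0]
    - [[0,0,0.002],0]

```text
clock: 21.88
tool_pos: [0.4607, -0.2078, 0.1787]
orientation: [-180.0, -0.0, -85.6]
force: [-1.8, 0.6, 1.7]
opening: 0.0005
gripper_force: 1.0
```

send_rows:
  deltas:
    - [[0,0,0.0002],0]
    - [[0,0,0.0004],0]
    - [[0,0,0.0006],0]
    - [[0,0,0.0008],0]
    - [[0,0,0.001],0]

```text
clock: 22.3
tool_pos: [0.4607, -0.2077, 0.1779]
orientation: [-180.0, -0.0, -85.6]
force: [0.3, -0.1, 1.4]
opening: 0.0007
gripper_force: 1.0
```

send_rows:
  deltas:
    - [[0,0,0.0002],0]
    - [[0,0,0.0004],0]
    - [[0,0,0.0006],0]
    - [[0,0,0.0008],0]
    - [[0,0,0.001],0]

```text
clock: 22.72
tool_pos: [0.4607, -0.2078, 0.1774]
orientation: [-180.0, -0.0, -85.6]
force: [-2.1, 0.8, 8.3]
opening: 0.0006
gripper_force: 3.8
```

send_rows:
  deltas:
    - [[0,0,0.0001],0]
    - [[0,0,0.0002],0]
    - [[0,0,0.0003],0]
    - [[0,0,0.0004],0]
    - [[0,0,0.0005],0]

```text
clock: 23.13
tool_pos: [0.4607, -0.2078, 0.1773]
orientation: [-180.0, -0.0, -85.6]
force: [-2.2, 1.3, 9.5]
opening: 0.0005
gripper_force: 4.9
```

send_rows:
  deltas:
    - [[0,0,0.0002],0]
    - [[0,0,0.0004],0]
    - [[0,0,0.0005],0]
    - [[0,0,0.0005],0]
    - [[0,0,0.0005],0]

```text
clock: 23.55
tool_pos: [0.4607, -0.2078, 0.1772]
orientation: [-180.0, -0.0, -85.5]
force: [-3.6, 1.6, 12.6]
opening: 0.0006
gripper_force: 5.9
```

send_rows:
  deltas:
    - [[0,0,0],0]
    - [[0,0,0],0]
    - [[0,0,0],0]
    - [[0,0,0],0]
    - [[0,0,0],0]

```text
clock: 23.97
tool_pos: [0.4607, -0.2078, 0.1772]
orientation: [-180.0, -0.0, -85.5]
force: [-3.2, 1.9, 12.3]
opening: 0.0003
gripper_force: 5.9
```

send_rows:
  deltas:
    - [[0,0,-0.001],0]
    - [[0,0,-0.003],0]
    - [[0,0,-0.01],0]
    - [[0,0,-0.03],0]
    - [[0,0,-0.06],0]

```text
clock: 24.38
tool_pos: [0.4594, -0.2075, 0.223]
orientation: [179.8, 0.1, -85.6]
force: [0.8, 0.1, -0.1]
opening: 0.0003
gripper_force: 0.0
```

send_rows:
  deltas:
    - [[-0.04,0,-0.02],0]
    - [[-0.08,0,-0.02],0]
    - [[-0.085,0,-0.02],0]
    - [[-0.085,0,-0.02],0]
    - [[-0.085,0,-0.02],0]

```text
clock: 24.8
tool_pos: [0.4554, -0.1398, 0.2404]
orientation: [-180.0, -0.0, -85.5]
force: [0.7, 0.0, 0.6]
opening: 0.0004
gripper_force: 0.0
```

send_rows:
  deltas:
    - [[0,0,0],0]
    - [[0,0,0],0]
    - [[0,0,0],0]
    - [[0,0,0],0]
    - [[0,0,0],0]

```text
clock: 25.22
tool_pos: [0.4553, -0.1404, 0.24]
orientation: [180.0, -0.0, -85.6]
force: [-0.2, -0.4, 0.5]
opening: 0.0002
gripper_force: 0.0
```

Run:
```python
from h import *
p=ctrl.snapshot('wrist')
cv2.imwrite('pics/w9.png',cv2.resize(p['color'][20:320,230:410,::-1],None,fx=2,fy=2))
```

```text
(no output)
```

View pics/w9.png

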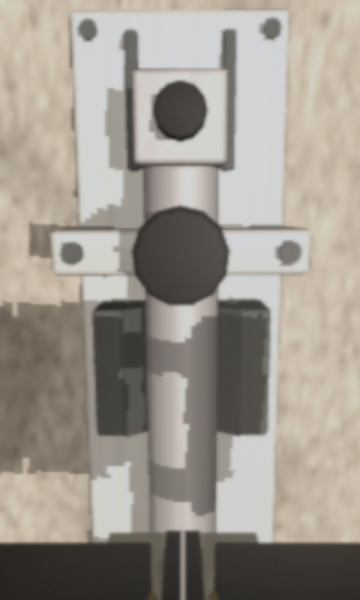

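The crop shows the roller against the gauge head at (180,165), straight in the Vs, with the clamp cap at (180,255) lowered. I hand in.

```bash
python3 -c "
from h import *
print(ctrl.close_job())"
```

```text
the job is handed in; nothing more can be done
None
```

I handed the job in at about 25 s of the 64 s limit: the roller was seated, slid home against the gauge face and left clamped, with no force reading above about 19 N; no verdict came back.

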